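# Hang the ore basket on the balance and hold the draught flap at its mark

## Task

Hang the wire basket with the ore lump in it by its bail on the balance's hook and let go of it, so that it hangs freely and calmly. Then raise the blue draught flap by its black bar until the tip of its red pointer lies within the green band on the quadrant, and hold it there with the gripper for the weighing: the flap has no stay, so finish while still holding it. Keep the ore in the basket and leave the marble cube, the brass weight box, the glass boat and the brush where they are.

Things in the scene. Friction and masses are not known exactly. Their poses are not given: they have to be found in the camera images.
- balance: Chrome balance (fixed, pose varies); origin on the bench under the lowest point of its hook, +x from the hook's tip to its column (26 mm across at x = 125, top 191 high). Base 150 x 200 x 64 mm high, with black tare knob and display, begins at x = 90 (knob at 78); the bench under the hook is clear.
- hook_seat (a point): Resting place of the bail's middle on the hook, 178 mm above the bench. Hook: 8 mm round bar in the balance's x-z plane, a V with its centre line 170 mm high at x = 0, rising to 188 mm at x = -30 (free tip, yellow 11 mm ball) and at x = +30, then level to the column.
- basket: Loose square wire basket, 84 x 84 x 45 mm, 160 g; origin at the centre of its underside. Rigid bail of 6 mm bar in its y-z plane: uprights at y = +-40, shoulders 95 mm up, peak at 125 mm (centre line): the hook passes through along the basket's x, either way round. A stem and an orange upright grip tab, 22 (x) x 12 (y) x 40 (z) mm, stand on the peak, 136 to 176 mm up.
- bail_top (a point): Middle of the bail's top bar (its centre line), 125 mm above the basket's underside.
- basket_tab (a point): Centre of the orange grip tab, 156 mm above the basket's underside; pinch it along the basket's y.
- ore: Rusty iron ore lump, loose, about 45 x 40 x 42 mm, 140 g, lying in the basket; origin near the centre of its underside.
- flap_stand: Grey stand of the flap (fixed, pose varies); origin on the bench. Hinge line along its x at y = -110, 70 mm high. Base plate 250 (x) x 170 (y, -155 to 15) x 8 mm; a white upright quadrant plate with black ticks at x = +105, 105 to 157 mm from the hinge line, faces +x.
- flap_hinge (a point): Middle of the flap's hinge line, 70 mm above the bench.
- flap: Blue flap; origin at flap_hinge, x along the hinge line, y from the hinge to the black bar. Panel 150 mm wide, 18 to 130 mm off the hinge, 4 mm thick. Starts level (angle 0) on a rest, turns up about +x to 1.45 rad at most, about 450 g, hinge nearly free of friction: falls back when let go (about 2 N at the bar). Open gap of 44 mm, 114 mm wide, between panel and bar.
- flap_bar (a point): Middle of the flap's black round bar: 12 mm across, 130 mm long (114 mm free between the arms), along the hinge direction, 180 mm from the hinge line; pinched across, it can turn between the fingers.
- pointer_tip (a point): Tip of the red pointer on the flap, 150 mm from the hinge line, x = 115 in the stand's frame; it turns with the flap, in line with the panel and the bar.
- band_mid (a point): Middle of the green band on the quadrant, 150 mm from the hinge line, x = 115 in the stand's frame: the pointer tip comes here when the flap stands at the marked angle. The band is 21 mm wide along the arc and stands at 0.6 to 1.0 rad above level; it does not move during the job.
- marble_cube: Pale marble cube, 50 mm, loose; origin at the centre of its underside.
- weight_box: Brass box of weights, 110 x 70 x 60 mm high over the weights, loose; origin at the centre of its underside.
- weighing_boat: Round glass weighing boat, 72 mm across, 22 mm high, loose; origin at the centre of its underside.
- brush: Small brush, lying loose on the bench.
Mind the look-alikes: they are no part of the job. Of the things that look like the brush, the larger one is meant.

How it is judged:
By the outcome, as a careful person would: the job done as asked, in the order asked, and still so for the second after the job is handed in, while the arm keeps its last pose, push and grip.
It also fails if it takes over 58 s, if anything falls off the work surface, if the arm or the gripper's body presses on something with over 40 N, if the wrist force passes 120 N, or if a joint passes its speed limit or range.

## Robot

A 6-joint arm with a two-finger parallel gripper is mounted at the origin on the work surface. World frame = base frame: x ahead of the robot, y to its left, z up, the work surface at z = 0. Lengths are in m, angles in rad, forces in N, time in s.
With the tool pointing down it reaches from about 0.35 to 0.975 m from the base axis. Payload 4.9 kg.
Tool frame: the origin (TCP) lies midway between the tips of the shut fingers; the grasp point (between the pads) lies 19 mm behind it; z points along the fingers, y is the line along which they close (so a half turn about z gives the same grasp; the last joint's range is limited). The gripper opens to 85 mm and grips with 20 to 120 N. Pads are 22 mm wide; open, the fingers measure 114 mm over their backs; the gripper's body (76 mm by 85 mm) begins 54 mm behind the grasp point. The pads swing forward as they close: fully open they stand 13 mm farther back than shut.
Start: joints at [1.177, 0.053, 1.613, -0, 1.476, -0.119], TCP at [0.17, 0.602, 0.231] pointing down, gripper open.
Joint ranges: [-3.01, 3.01], [-1.01, 2.22], [0.06, 2.58], [-1.02, 4.17], [0.09, 2.62], [-3.14, 3.14]. Speed limits (rad/s): [2.57, 2.57, 3.14, 3.14, 3.14, 3.14].

## Interface

Orientations are given as a unit quaternion [w, x, y, z].
In Python, from plant import state, grab_frame, job_done, cut_out, place_of gives the robot as it stands.
- The arm moves only by the tool jog_arm, never from a script. Its argument "motion" is text: rows parted by semicolons, each of 7 numbers parted by spaces: the opening in per cent of the stroke, from 0 (shut) to 100 (fully open), then the shift along the tool's x, y, z as a fraction of full scale, then the turn, a rotation vector about the tool's x, y, z as a fraction of full scale. A call has exactly 5 rows; each row is the pose to reach, as a shift and turn from the pose commanded when the call began, along the tool's axes at that moment; what a row does not reach only later rows make up. Full scale, the value 1, is 50 cm for a shift and 1.5 rad for a turn. A row lasts 1/8 s, in which the tool goes at most 62.5 mm and 10.7 degrees, less where a joint would pass 70% of its speed; a pose out of reach is approached as far as the arm can. A call with a number of a shift or a turn outside -1 to 1 is refused whole. A call with a gripper value outside its range is refused whole. The fingers move at their own pace and stop on an object; the grip force is fixed at half the most. Time passes only in rows, so rows that repeat a pose let the fingers close, or fill a call up. It gives the time, the measured TCP pose, the force, the opening and the grip force at its end, in the units of the state.
- state(): the state, without advancing time (a new reading comes with each control period).
- grab_frame(name): name is "side" or "top"; returns a dict with "color" (400x640x3 uint8, red, green, blue), "range_z" (400x640 float32, m along the optical axis (not along the pixel's ray), 0 where there is no reading), "intrinsics" (3x3 intrinsics, pixels), "k1" (the pictures are not rectified: a ray, as slopes to the right and down, at radius r is drawn at 1 + k1 r^2 times it, then the intrinsics apply), "world_from_camera" (4x4, takes a point from camera to world coordinates). Camera axes: x right, y up, looking along -z (the intrinsics and any distortion apply to the point x, -y, -z); pixel columns grow to the right and rows downward; lengths in m; the calibration is good to about 2 mm. A picture is of the moment at which its call begins.
- job_done(): hands the job in; it is judged then, once.
Trained networks look in the newest picture that a camera, given by its name, has taken for a name from the list of things; names that differ only in an ending like _2 or _b are one class to them, and where a whole thing is asked for, a point or a joint stands for the part that bears it (a point fixed in the world has none). Each returns a list of dicts, best first, with "p" (0 to 1); they miss things now and then, are a little off and sometimes report something else, mostly with a low value. They report only what shows in the picture. A call takes as long as a camera call. They do not tell look-alikes from the thing itself.
- cut_out(camera, thing): "pixels" (400x640 bool, what is visible of it).
- place_of(camera, thing): "at" ([x, y, z] in m, in world coordinates, good to about 4 mm: a listed point, or the origin of a listed thing).
The state is a dict: "time": time; "joint_pos": joint angles; "joint_vel": joint speeds; "joint_efforts": joint torques, N m; "tool_pos": TCP position; "tool_rot": TCP orientation; "contact_force": force on the tool from outside, world axes, zero at the start; "ft_torque": the same for the moment, N m; "gripper_width": opening from 0.0 (shut) to 1.0 (fully open); "grasp_force": force on a finger pad.
Only numpy, scipy, OpenCV 4.12 (cv2) and the standard library are available. Lean on these libraries where they do the work, as an engineer would, in place of code of your own. Each camera call takes 0.05 s, during which the arm holds its last target. There are 200 camera calls.

## Working session

There is one attempt and no reset: what is moved stays moved. The work goes in short steps, Python scripts to look and compute and a tool call to move; the robot and the scene stay as the last step left them, time stands still between calls to the robot, and variables do not carry over. Pictures are saved under pics/ and viewed, at most 10 in all, crops included, and the job is handed in when it is done.

Besides the shell and the picture viewer there is one more tool, called after ">>>" as name(argument=value, ...) on one line, values as JSON. jog_arm: Moves the arm, as the interface text tells. Shift numbers are shares of 50 cm and turn numbers shares of 1.5 rad, none past 1 either way. Its arguments: {"type":"object","properties":{"motion":{"type":"string"}},"required":["motion"]}

```bash
ls; mkdir -p pics; python3 - <<'E'
from plant import *
import cv2,numpy as np
s=state();print({k:np.round(v,3).tolist() for k,v in s.items()})
fs=[]
for c in("side","top"):
    f=grab_frame(c);np.savez(f'/tmp/{c}.npz',**f);fs.append(f['color'])
    print(c,f['intrinsics'].round(1).tolist(),f['k1'],np.round(f['world_from_camera'],3).tolist())
    for t in "balance hook_seat basket bail_top basket_tab ore flap_stand flap_hinge flap_bar pointer_tip band_mid marble_cube weight_box weighing_boat brush".split():
        print(c,t,[(np.round(d['at'],3).tolist(),round(d['p'],2)) for d in place_of(c,t)][:4])
for c,f in zip(("side","top"),fs): cv2.imwrite(f'pics/{c}1.png',f[:,:,::-1])
E
```

```text
pics
{'time': 0.0, 'joint_pos': [1.177, 0.053, 1.614, 0.0, 1.476, -0.119], 'joint_vel': [0.002, 0.001, -0.0, 0.001, 0.001, 0.001], 'joint_efforts': [-0.001, -39.366, -37.018, -0.0, 0.007, 0.0], 'tool_pos': [0.169, 0.601, 0.23], 'tool_rot': [-0.0, 0.137, 0.991, -0.001], 'contact_force': [-0.341, 0.408, -0.322], 'ft_torque': [-0.064, -0.008, 0.04], 'grasp_force': 0.0, 'gripper_width': 1.001}
side [[406.5, 0.0, 313.5], [0.0, 406.5, 202.0], [0.0, 0.0, 1.0]] -0.06304775724054243 [[0.862, 0.244, -0.444, 0.007], [-0.507, 0.44, -0.741, -0.779], [0.014, 0.864, 0.504, 0.688], [0.0, 0.0, 0.0, 1.0]]
side balance []
side hook_seat [([0.606, 0.211, 0.177], 0.84)]
side basket [([0.462, 0.06, 0.004], 0.7)]
side bail_top [([0.466, 0.062, 0.124], 0.91)]
side basket_tab [([0.466, 0.059, 0.153], 0.82)]
side ore [([0.467, 0.06, 0.002], 0.53)]
side flap_stand [([0.464, 0.058, 0.002], 0.38), ([0.513, -0.16, 0.076], 0.25)]
side flap_hinge [([0.47, -0.337, 0.072], 0.8), ([0.512, -0.157, 0.075], 0.66)]
side flap_bar [([0.513, -0.157, 0.075], 0.61), ([0.473, -0.333, 0.07], 0.36)]
side pointer_tip [([0.613, -0.
[... 825 characters left out ...]
227, 0.002], 0.6)]
top ore [([0.746, -0.032, -0.001], 0.61), ([0.464, 0.058, 0.006], 0.55)]
top flap_stand [([0.496, -0.228, 0.002], 0.79), ([0.472, -0.335, 0.072], 0.29)]
top flap_hinge [([0.471, -0.339, 0.07], 0.79)]
top flap_bar [([0.514, -0.158, 0.07], 0.75)]
top pointer_tip [([0.514, -0.159, 0.069], 0.63), ([0.603, -0.271, 0.178], 0.43)]
top band_mid [([0.604, -0.267, 0.18], 0.39), ([0.466, 0.058, 0.005], 0.17)]
top marble_cube [([0.747, -0.03, -0.002], 0.84), ([0.604, -0.266, 0.182], 0.38)]
top weight_box [([0.407, 0.43, -0.003], 0.6), ([0.61, 0.215, 0.176], 0.17)]
top weighing_boat [([0.284, -0.353, 0.0], 0.66)]
top brush [([0.324, 0.278, -0.003], 0.63), ([0.604, 0.414, 0.002], 0.57)]
```

View pics/side1.png

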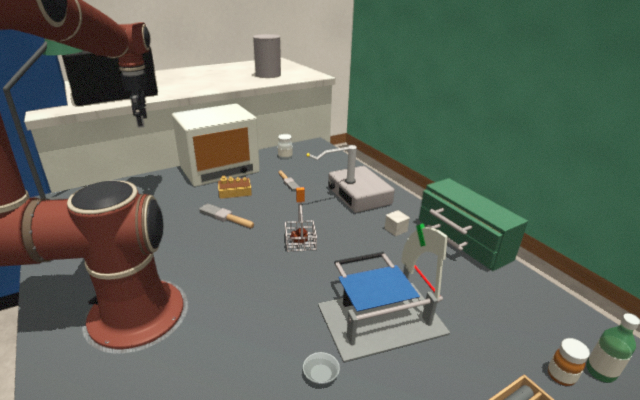

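View pics/top1.png

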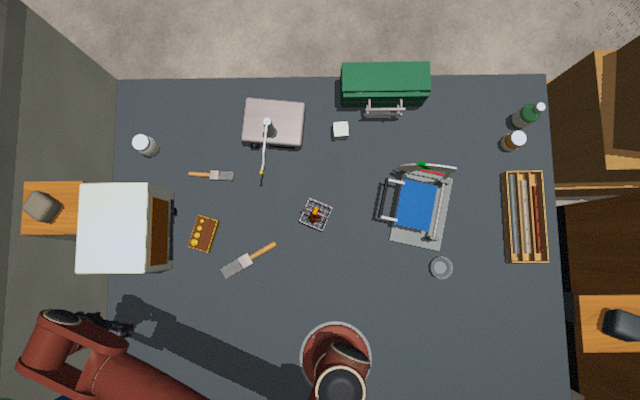

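Candidates, in the top picture:
- Basket: only one, at (316,214), with an orange tab.
- Hook: only one, tip at (261,184) and column at (267,121).
- Flap bar: black, at (387,200). The green cabinet handle at (385,110) is similar.
- Brushes: the large one is at (248,260) and the small one at (210,175). I leave both alone.

Next I measure the yaws.

```bash
cat > h.py <<'E'
import numpy as np, cv2
from scipy.spatial.transform import Rotation as Ro
def cloud(f):
    K=f['intrinsics'];k1=float(f['k1']);z=f['range_z'];v,u=np.indices(z.shape)
    p=np.stack([u,v],-1).reshape(-1,1,2).astype(float)
    n=cv2.undistortPoints(p,K,np.array([k1,0,0,0.])).reshape(400,640,2)
    P=np.stack([n[...,0]*z,-n[...,1]*z,-z,np.ones_like(z)],-1)@np.asarray(f['world_from_camera']).T
    P[z<=0]=np.nan
    return P[...,:3]
def project(f,X):
    M=np.linalg.inv(f['world_from_camera']);c=np.asarray(X)@M[:3,:3].T+M[:3,3]
    n=np.stack([c[...,0],-c[...,1]],-1)/-c[...,2:];r2=(n**2).sum(-1,keepdims=True)
    n=n*(1+float(f['k1'])*r2);K=f['intrinsics'];return n*[K[0,0],K[1,1]]+[K[0,2],K[1,2]]
def tool(s):
    w,x,y,z=s['tool_rot'];return Ro.from_quat([x,y,z,w])
def move(s,pos,yaw):
    "numbers for a vertical tool with tool-y at angle yaw (mod pi), TCP at pos"
    R=tool(s);best=None
    for a in(yaw,yaw+np.pi):
        y=np.array([np.cos(a),np.sin(a),0]);z=np.array([0,0,-1.]);T=Ro.from_matrix(np.stack([np.cross(y,z),y,z],1))
        rv=(R.inv()*T).as_rotvec()
        if best is None or np.linalg.norm(rv)<np.linalg.norm(best):best=rv
    return (R.inv().apply(np.array(pos)-s['tool_pos'])/.5).round(3),(best/1.5).round(3)
E
python3 - <<'E'
from h import *
F={c:dict(np.load(f'/tmp/{c}.npz')) for c in('side','top')}
big=[]
for c,f in F.items():
    P=cloud(f);im=f['color'].astype(int)
    # balance: base top and column top, hook
    m=(abs(P[...,0]-.68)<.16)&(abs(P[...,1]-.2)<.17)
    b=m&(P[...,2]>.045)&(P[...,2]<.07)
    r=cv2.minAreaRect(P[b][:,:2].astype(np.float32)*1000);print(c,'base',r,b.sum())
    k=m&(P[...,2]>.15);q=P[k];print('hook/col n',k.sum())
    far=q[q[:,0]>q[:,0].max()-.03];print('col',np.median(far,0).round(4))
    vx,vy,x0,y0=cv2.fitLine(q[:,:2].astype(np.float32),cv2.DIST_HUBER,0,.001,.001).ravel();print('hook line yaw',np.arctan2(vy,vx),x0,y0)
    # basket
    m=(abs(P[...,0]-.465)<.075)&(abs(P[...,1]-.059)<.075)
    b=m&(P[...,2]>.03)&(P[...,2]<.05)
    r=cv2.minAreaRect(P[b][:,:2].astype(np.float32)*1000);print('basket rect',r,b.sum())
    t=m&(im[...,0]>150)&(im[...,2]<80)&(P[...,2]>.12);print('tab',np.nanmean(P[t],0).round(4),P[t].max(0).round(3),P[t].min(0).round(3),t.sum())
    # bail pts
    bb=m&(P[...,2]>.06)&(P[...,2]<.13);q=P[bb];print('bail n',len(q))
    if len(q)>5:
        vx,vy,*_=cv2.fitLine(q[:,:2].astype(np.float32),cv2.DIST_HUBER,0,.001,.001).ravel();print('bail yaw',np.arctan2(vy,vx))
    # flap panel blue
    b=(im[...,2]>150)&(im[...,0]<80)&(abs(P[...,0]-.5)<.15)&(abs(P[...,1]+.25)<.15)
    r=cv2.minAreaRect(P[b][:,:2].astype(np.float32)*1000);print('panel',r,P[b].mean(0).round(4))
    g=(im[...,1]>110)&(im[...,0]<60)&(im[...,2]<90)&(abs(P[...,0]-.6)<.06)&(abs(P[...,1]+.26)<.08)&(P[...,2]>.1)
    print('green',np.nanmean(P[g],0).round(4),g.sum())
    x,y=(300,225) if c=='side' else (316,214)
    big.append(cv2.resize(f['color'][y-48:y+27 if c=='side' else y+27,x-50:x+50,::-1],(400,300),interpolation=2))
    x,y=(330,170) if c=='side' else (270,150)
    big.append(cv2.resize(f['color'][y-45:y+45,x-60:x+60,::-1],(400,300),interpolation=2))
cv2.imwrite('pics/crop.png',np.vstack([np.hstack(big[:2]),np.hstack(big[2:])]))
E
```

```text
side base ((765.1552734375, 191.354736328125), (207.31028747558594, 152.0274200439453), 87.56262969970703) 1303
hook/col n 221
col [0.7262 0.1907 0.1734]
hook line yaw -0.1427408 0.6815169 0.19920649
basket rect ((464.209716796875, 55.62921142578125), (89.73252868652344, 83.4742431640625), 66.11548614501953) 214
tab [0.4641 0.0551 0.1738] [0.474 0.064 0.176] [0.455 0.049 0.171] 23
bail n 92
bail yaw 1.1784747
panel ((502.86370849609375, -267.96905517578125), (110.23274993896484, 181.1666717529297), 77.1158676147461) [ 0.4839 -0.2669  0.0718]
green [ 0.5938 -0.2625  0.1956] 19
top base ((765.4754638671875, 193.42642211914062), (205.2971954345703, 151.64369201660156), 87.94017791748047) 2423
hook/col n 216
col [0.7275 0.1956 0.1891]
hook line yaw -0.11659747 0.677855 0.20283756
basket rect ((464.8535461425781, 56.544471740722656), (83.71671295166016, 83.98191833496094), 66.5788345336914) 154
tab [0.4653 0.0572 0.1728] [0.474 0.065 0.18 ] [0.456 0.049 0.122] 27
bail n 45
bail yaw 1.1603609
panel ((495.72882080078125, -265.9848327636719), (115.8751449584961, 163.42063903808594), 76.45098114013672) [ 0.4896 -0.2615  0.07  ]
green [ 0.5989 -0.2532  0.1935] 17
```

View pics/crop.png

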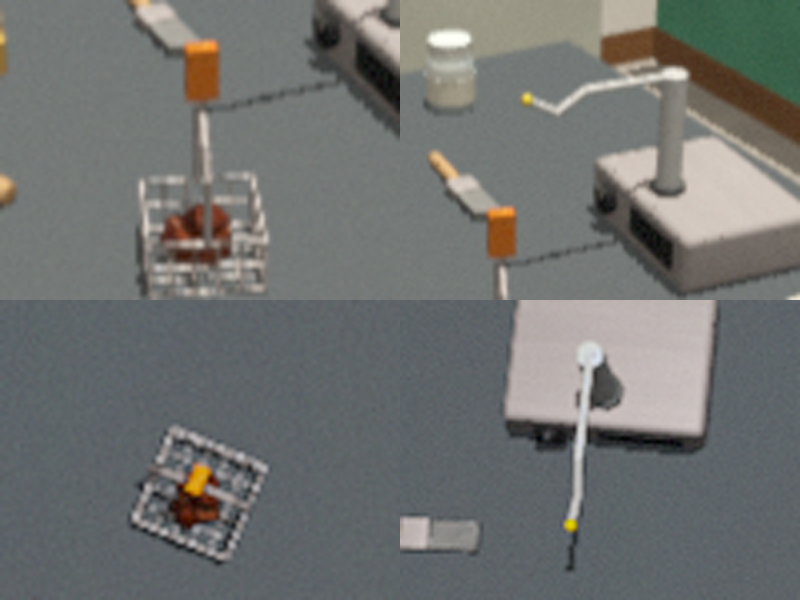

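The crops confirm the orange tab standing on the bail, the ore in the basket, and a clear hook with its yellow ball at about (532,98) in the side crop.

```bash
python3 - <<'E'
from h import *
from plant import state
s=state();print(move(s,[.4645,.058,.25],1.16))
for c in('side','top'):
    f=dict(np.load(f'/tmp/{c}.npz'));P=cloud(f);im=f['color'].astype(int)
    y=(im[...,0]>140)&(im[...,1]>120)&(im[...,2]<90)&(abs(P[...,0]-.58)<.05)&(abs(P[...,1]-.21)<.05);v,u=np.where(y);print(c,'ball',P[y].mean(0).round(4),y.sum(),u.mean(),v.mean())
    k=(P[...,0]>.57)&(P[...,0]<.705)&(abs(P[...,1]-.2)<.06)&(P[...,2]>.155);q=P[k]
    vx,vy,x0,y0=cv2.fitLine(q[:,:2].astype(np.float32),cv2.DIST_HUBER,0,.001,.001).ravel();print('hook',np.arctan2(vy,vx),x0,y0,'y at .607',y0+vy/vx*(.607-x0),len(q))
    for a in (-.04,-.12,-.15):
        H=np.array([.607,.2125,0]);d=np.array([np.cos(a),np.sin(a),0])
        print(a,project(f,np.array([H-.03*d+[0,0,.188],H+[0,0,.17],H+.03*d+[0,0,.188],H+.125*d+[0,0,.191]])).round(1).tolist())
E
```

```text
(array([-0.863, -0.886, -0.037]), array([-0.   ,  0.   ,  0.091]))
side ball [0.577  0.2128 0.1893] 4 307.5 154.5
hook -0.10492151 0.6342468 0.20641108 y at .607 0.2092804 108
-0.04 [[307.4, 154.8], [315.9, 158.4], [324.5, 151.3], [350.2, 145.3]]
-0.12 [[307.0, 154.5], [315.9, 158.4], [324.8, 151.6], [351.8, 146.4]]
-0.15 [[306.9, 154.4], [315.9, 158.4], [324.9, 151.7], [352.4, 146.9]]
top ball [0.5912 0.2257 0.1278] 12 260.5 172.0
hook -0.113488995 0.63322806 0.20842032 y at .607 0.21140976 118
-0.04 [[261.6, 173.0], [262.9, 164.2], [262.5, 153.0], [263.8, 121.5]]
-0.12 [[260.8, 173.0], [262.9, 164.2], [263.3, 153.1], [267.1, 121.7]]
-0.15 [[260.5, 173.0], [262.9, 164.2], [263.6, 153.1], [268.4, 121.8]]
```

>>> jog_arm(motion="100 -0.09 -0.09 -0.004 0 0 0.01; 100 -0.18 -0.18 -0.008 0 0 0.02; 100 -0.26 -0.27 -0.012 0 0 0.03; 100 -0.35 -0.36 -0.016 0 0 0.04; 100 -0.44 -0.45 -0.02 0 0 0.05")

```text
time: 2.22
tool_pos: [0.3197, 0.3257, 0.2416]
tool_rot: [0.0, 0.174, 0.985, 0.0]
contact_force: [1.1, 0.2, -0.2]
gripper_width: 1.0
grasp_force: 0.0
```

>>> jog_arm(motion="100 -0.09 -0.09 -0.004 0 0 0.01; 100 -0.17 -0.17 -0.008 0 0 0.02; 100 -0.26 -0.26 -0.012 0 0 0.03; 100 -0.35 -0.36 -0.016 0 0 0.04; 100 -0.40 -0.41 -0.017 0 0 0.04")

```text
time: 2.85
tool_pos: [0.4374, 0.0638, 0.2502]
tool_rot: [0.001, 0.205, 0.979, 0.0]
contact_force: [0.2, 1.6, -0.0]
gripper_width: 1.0
grasp_force: 0.0
```

```bash
python3 - <<'E'
from h import *
from plant import *
s=state();print(s['time'],np.round(s['tool_pos'],4),s['joint_pos'],s['contact_force'])
for c in('side','top'): 
    grab_frame(c)
    for t in('basket_tab','bail_top'):print(c,t,[(np.round(d['at'],4).tolist(),round(d['p'],2)) for d in place_of(c,t)][:2])
print(move(s,[.4645,.058,.137],1.16))
E
```

```text
2.85 [0.4374 0.0638 0.2502] [-2.37175508e-02 -4.20966178e-01  1.99466718e+00 -1.60587567e-04
  1.56664516e+00 -1.18232510e+00] [ 0.20529605  1.58036573 -0.03426299]
side basket_tab [([0.4664, 0.0584, 0.1538], 0.93), ([0.4696, -0.3339, 0.0742], 0.55)]
side bail_top [([0.4632, 0.0586, 0.1248], 0.88), ([0.3247, 0.279, -0.0033], 0.52)]
top basket_tab []
top bail_top [([0.7515, -0.0281, -0.0045], 0.33)]
(array([-0.054,  0.011,  0.226]), array([ 0.   ,  0.001, -0.001]))
```

>>> jog_arm(motion="100 -0.054 0.011 0 0 0 0; 100 -0.054 0.011 0.02 0 0 0; 100 -0.054 0.011 0.09 0 0 0; 100 -0.054 0.011 0.16 0 0 0; 100 -0.054 0.011 0.2 0 0 0")

```text
time: 3.78
tool_pos: [0.4613, 0.0618, 0.1468]
tool_rot: [-0.002, 0.203, 0.979, -0.0]
contact_force: [-0.3, -0.4, -0.4]
gripper_width: 0.997
grasp_force: 0.0
```

```bash
python3 - <<'E'
from h import *
from plant import *
s=state();print(s['time'],np.round(s['tool_pos'],4),s['joint_vel'].round(3) if hasattr(s['joint_vel'],'round') else s['joint_vel'])
print(move(s,[.4645,.058,.137],1.16))
E
```

```text
3.775 [0.4613 0.0618 0.1468] [-0.001  0.15   0.128  0.001 -0.306 -0.   ]
(array([-0.009, -0.004,  0.02 ]), array([-0.001, -0.003,  0.002]))
```

>>> jog_arm(motion="100 -0.008 -0.006 0.015 0 0 0; 100 -0.008 -0.006 0.017 0 0 0; 40 -0.008 -0.006 0.017 0 0 0; 20 -0.008 -0.006 0.017 0 0 0; 20 -0.008 -0.006 0.017 0 0 0")

```text
time: 4.4
tool_pos: [0.4665, 0.0562, 0.1419]
tool_rot: [0.001, 0.203, 0.979, 0.0]
contact_force: [0.4, 0.1, 0.2]
gripper_width: 0.379
grasp_force: 0.0
```

```bash
python3 - <<'E'
from h import *
from plant import *
f=grab_frame('side')
s=state();print(s['time'],np.round(s['tool_pos'],4),np.round(s['joint_vel'],3),s['gripper_width'])
p=project(f,s['tool_pos']).astype(int);print(p)
cv2.imwrite('pics/g1.png',cv2.resize(f['color'][p[1]-60:p[1]+60,p[0]-80:p[0]+80,::-1],(640,480),interpolation=2))
for t in('basket_tab','bail_top'):print(t,[(np.round(d['at'],4).tolist(),round(d['p'],2)) for d in place_of('side',t)][:2])
print(move(s,[.4645,.058,.137],1.16))
E
```

```text
4.45 [0.4664 0.0562 0.1417] [-0.     0.001  0.003 -0.002  0.001 -0.001] 0.280571817128523
[300 199]
basket_tab [([0.4664, 0.0583, 0.1515], 0.92), ([0.4694, -0.3324, 0.0717], 0.53)]
bail_top [([0.4647, 0.0613, 0.1244], 0.93), ([0.4723, -0.3365, 0.0701], 0.35)]
(array([0.005, 0.002, 0.009]), array([0.   , 0.001, 0.001]))
```

View pics/g1.png

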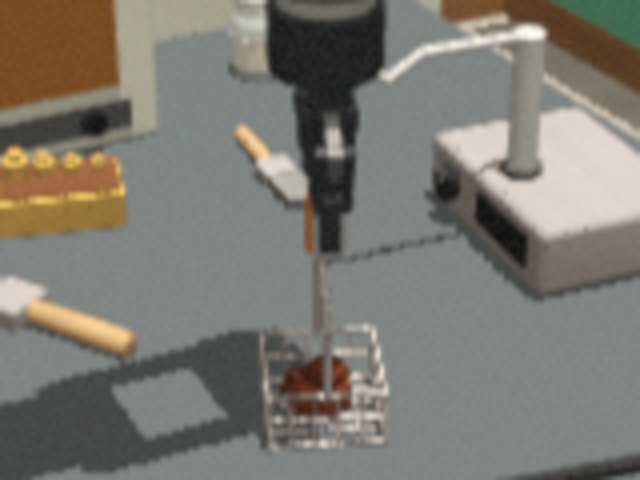

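The open fingers straddle the orange tab, seen at (308,225) behind the near finger at (330,215). Next I close on it.

>>> jog_arm(motion="15 0.004 0.002 0.003 0 0 0; 5 0.004 0.002 0.003 0 0 0; 0 0.004 0.002 0.003 0 0 0; 0 0.004 0.002 0.003 0 0 0; 0 0.004 0.002 0.003 0 0 0")

```text
time: 5.18
tool_pos: [0.4648, 0.0579, 0.1398]
tool_rot: [0.0, 0.203, 0.979, 0.0]
contact_force: [0.6, 0.3, 0.6]
gripper_width: 0.135
grasp_force: 59.5
```

>>> jog_arm(motion="0 0 0 -0.01 0 0 0; 0 0 0 -0.04 0 0 0; 0 0 0 -0.08 0 0 0; 0 0 0 -0.12 0 0 0; 0 0 0 -0.16 0 0 0")

```text
time: 5.8
tool_pos: [0.4647, 0.0579, 0.2213]
tool_rot: [0.0, 0.203, 0.979, 0.0]
contact_force: [-0.2, -0.1, -2.9]
gripper_width: 0.134
grasp_force: 58.8
```

```bash
python3 - <<'E'
from h import *
from plant import *
f=grab_frame('side')
s=state();print(s['time'],np.round(s['tool_pos'],4),s['gripper_width'],s['grasp_force'],s['contact_force'])
for t in('basket_tab','bail_top','ore'):print(t,[(np.round(d['at'],4).tolist(),round(d['p'],2)) for d in place_of('side',t)][:2])
# balance y yaw
a=-.115;d=np.array([np.cos(a),np.sin(a),0]);H=np.array([.607,.212,0])
for x in(-.095,):print(move(s,H+x*d+[0,0,.205+.018+.03],a+np.pi/2))
E
```

```text
5.85 [0.4663 0.0579 0.2246] 0.13211204943598057 58.94621193408966 [2.08670998 0.33307413 0.0271037 ]
basket_tab [([0.4663, 0.0596, 0.2335], 0.7)]
bail_top [([0.4654, 0.0595, 0.208], 0.96)]
ore [([0.468, 0.059, 0.0852], 0.46)]
(array([ 0.046,  0.34 , -0.056]), array([ 0.001,  0.004, -0.196]))
```

>>> jog_arm(motion="0 0.005 0.04 -0.003 0 0 -0.02; 0 0.015 0.12 -0.006 0 0 -0.07; 0 0.03 0.22 -0.01 0 0 -0.13; 0 0.04 0.3 -0.013 0 0 -0.18; 0 0.046 0.34 -0.015 0 0 -0.196")

```text
time: 6.62
tool_pos: [0.5109, 0.2245, 0.2257]
tool_rot: [-0.001, 0.057, 0.998, -0.0]
contact_force: [0.1, 0.2, -2.6]
gripper_width: 0.134
grasp_force: 59.1
```

```bash
python3 - <<'E'
from h import *
from plant import *
f=grab_frame('side')
s=state();print(s['time'],np.round(s['tool_pos'],4),s['gripper_width'],np.round(s['joint_vel'],2))
for t in('basket_tab','bail_top','hook_seat'):print(t,[(np.round(d['at'],4).tolist(),round(d['p'],2)) for d in place_of('side',t)][:2])
a=-.115;d=np.array([np.cos(a),np.sin(a),0]);H=np.array([.607,.212,0])
for x in(-.095,-.05,0):print(move(s,H+x*d+[0,0,.232],a+np.pi/2))
cv2.imwrite('pics/h1.png',cv2.resize(f['color'][80:230,220:420,::-1],(800,600),interpolation=2))
E
```

```text
6.675 [0.5112 0.2258 0.226 ] 0.130490215320839 [-0.04 -0.03  0.03 -0.02  0.01 -0.01]
basket_tab [([0.5103, 0.2261, 0.24], 0.94), ([0.4956, -0.2304, 0.0042], 0.2)]
bail_top [([0.508, 0.2246, 0.213], 0.73)]
hook_seat [([0.6092, 0.2128, 0.1765], 0.77)]
(array([-0.003, -0.006, -0.012]), array([ 0.001, -0.001,  0.002]))
(array([-0.093, -0.006, -0.012]), array([ 0.001, -0.001,  0.002]))
(array([-0.193, -0.006, -0.012]), array([ 0.001, -0.001,  0.002]))
```

View pics/h1.png

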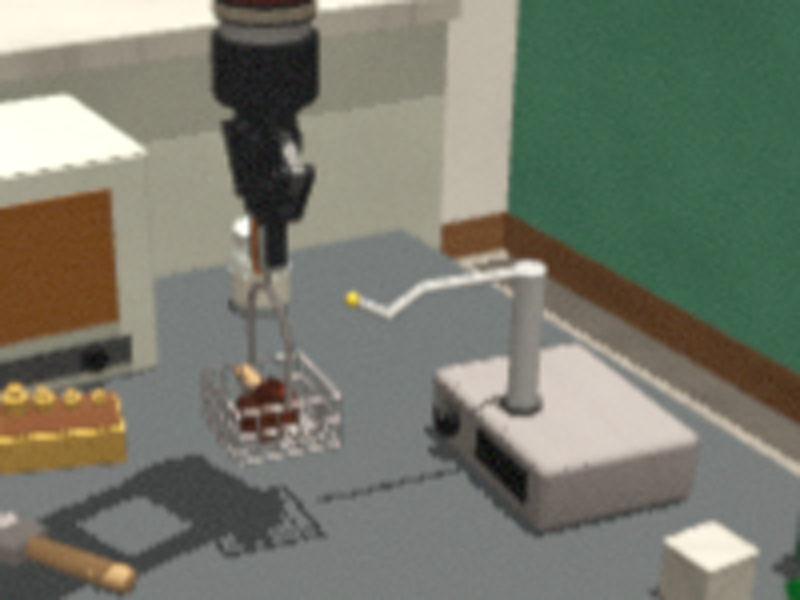

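The basket hangs level from the gripper, with the ore in it. The bail peak (265,280) is above and left of the yellow ball (352,298). Next I move over the hook.

>>> jog_arm(motion="0 -0.003 -0.006 -0.016 0 0 0; 0 -0.03 -0.006 -0.016 0 0 0; 0 -0.08 -0.006 -0.016 0 0 0; 0 -0.14 -0.006 -0.016 0 0 0; 0 -0.185 -0.006 -0.016 0 0 0")

```text
time: 7.45
tool_pos: [0.6049, 0.2081, 0.2354]
tool_rot: [0.001, 0.059, 0.998, -0.0]
contact_force: [-0.2, 0.5, -3.3]
gripper_width: 0.135
grasp_force: 59.1
```

```bash
python3 - <<'E'
from h import *
from plant import *
f=grab_frame('side');s=state()
print(s['time'],np.round(s['tool_pos'],4),s['gripper_width'],np.round(s['joint_vel'],2),s['contact_force'])
for t in('basket_tab','bail_top','hook_seat'):print(t,[(np.round(d['at'],4).tolist(),round(d['p'],2)) for d in place_of('side',t)][:2])
f2=grab_frame('top')
for t in('basket_tab','bail_top','hook_seat'):print(t,[(np.round(d['at'],4).tolist(),round(d['p'],2)) for d in place_of('top',t)][:2])
a=-.115;d=np.array([np.cos(a),np.sin(a),0]);H=np.array([.607,.212,0])
print(move(s,H+[0,0,.178+.0148],a+np.pi/2))
cv2.imwrite('pics/h2.png',np.hstack([cv2.resize(x['color'][r:r+90,c:c+60,::-1],(400,600),interpolation=2) for x,r,c in((f,110,280),(f2,110,230))]))
E
```

```text
7.5 [0.607  0.2075 0.2353] 0.1294750733263415 [ 0.01 -0.04  0.05 -0.    0.02  0.02] [ 0.11061062 -2.00044673 -2.58805173]
basket_tab [([0.6055, 0.2098, 0.2464], 0.91)]
bail_top [([0.6063, 0.2111, 0.2222], 0.61)]
hook_seat [([0.6082, 0.2122, 0.1784], 0.98), ([0.6059, 0.2078, 0.2504], 0.39)]
basket_tab [([0.6022, 0.206, 0.2497], 0.43)]
bail_top [([0.6009, 0.2088, 0.2168], 0.57)]
hook_seat [([0.6062, 0.2148, 0.1765], 0.56)]
(array([0.001, 0.009, 0.085]), array([-0.   ,  0.002, -0.002]))
```

View pics/h2.png

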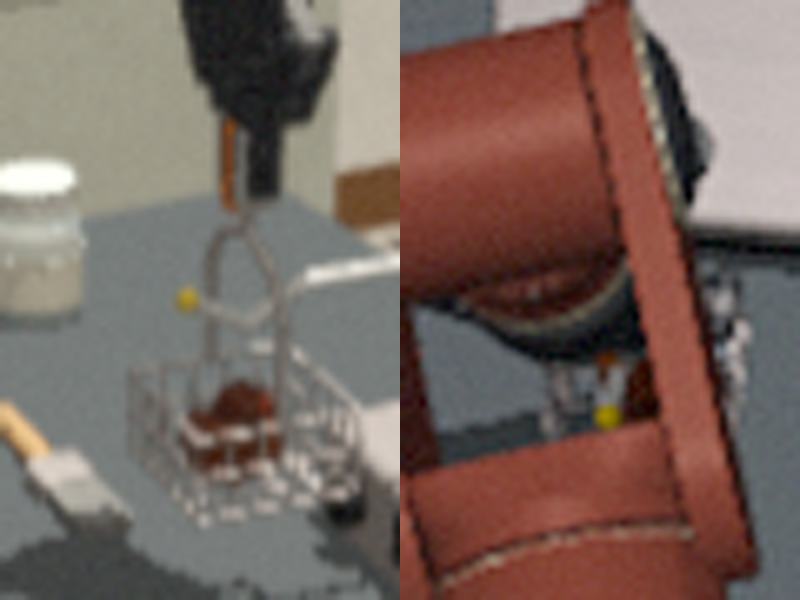

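The side crop shows the hook, with its ball at (187,298), passing through the bail under the peak at (235,225). Next I lower.

>>> jog_arm(motion="0 0 0.006 0.005 0 0 0; 0 0 0.009 0.025 0 0 0; 0 0 0.009 0.048 0 0 0; 0 0 0.009 0.066 0 0 0; 0 0 0.009 0.074 0 0 0")

```text
time: 8.48
tool_pos: [0.6028, 0.2136, 0.1967]
tool_rot: [-0.001, 0.058, 0.998, -0.0]
contact_force: [-0.4, -0.2, -1.5]
gripper_width: 0.133
grasp_force: 59.1
```

>>> jog_arm(motion="0 0 0 0.003 0 0 0; 0 0 0 0.006 0 0 0; 0 0 0 0.008 0 0 0; 0 0 0 0.008 0 0 0; 0 0 0 0.008 0 0 0")

```text
time: 9.1
tool_pos: [0.6042, 0.2137, 0.1954]
tool_rot: [0.001, 0.058, 0.998, 0.0]
contact_force: [0.7, -1.0, 1.8]
gripper_width: 0.13
grasp_force: 59.9
```

```bash
python3 - <<'E'
from h import *
from plant import *
f=grab_frame('side');s=state()
print(s['time'],np.round(s['tool_pos'],4),s['gripper_width'],np.round(s['joint_vel'],2),s['contact_force'],s['ft_torque'])
for t in('basket_tab','bail_top','hook_seat'):print(t,[(np.round(d['at'],4).tolist(),round(d['p'],2)) for d in place_of('side',t)][:2])
a=-.115;H=np.array([.607,.212,0])
print(move(s,H+[0,0,.178+.0148],a+np.pi/2))
E
```

```text
9.15 [0.6042 0.2138 0.1954] 0.1304808981101171 [ 0.  0. -0. -0.  0. -0.] [ 0.65872771 -0.76452086  2.18174743] [-0.23383761 -0.19904835 -0.01323265]
basket_tab [([0.605, 0.2158, 0.2078], 0.93)]
bail_top [([0.6066, 0.2137, 0.1832], 0.74)]
hook_seat [([0.6063, 0.2104, 0.1765], 0.74)]
(array([-0.006, -0.003,  0.005]), array([ 0.   ,  0.001, -0.001]))
```

>>> jog_arm(motion="0 -0.003 -0.002 0 0 0 0; 0 -0.006 -0.003 0 0 0 0; 0 -0.006 -0.003 0 0 0 0; 13 -0.006 -0.003 0 0 0 0; 16 -0.006 -0.003 0 0 0 0")

```text
time: 9.93
tool_pos: [0.6055, 0.2116, 0.1934]
tool_rot: [-0.001, 0.058, 0.998, -0.001]
contact_force: [0.1, -0.4, -0.1]
gripper_width: 0.157
grasp_force: 0.0
```

```bash
python3 - <<'E'
from h import *
from plant import *
s=state()
print(s['time'],np.round(s['tool_pos'],4),s['gripper_width'],s['grasp_force'],s['contact_force'],s['ft_torque'])
E
```

```text
9.925 [0.6055 0.2116 0.1934] 0.15675896649197113 0.0 [ 0.08640992 -0.37984971 -0.11997   ] [ 0.04639104 -0.03680411 -0.01009724]
```

Free of the tab. Next I open slowly, check, then rise.

>>> jog_arm(motion="19 0 0 0 0 0 0; 23 0 0 0 0 0 0; 28 0 0 0 0 0 0; 34 0 0 0 0 0 0; 40 0 0 0 0 0 0")

```text
time: 10.55
tool_pos: [0.6062, 0.212, 0.1943]
tool_rot: [0.0, 0.058, 0.998, -0.0]
contact_force: [-0.4, -0.1, 0.0]
gripper_width: 0.4
grasp_force: 0.0
```

```bash
python3 - <<'E'
from h import *
from plant import *
f=grab_frame('side');s=state()
print(s['time'],np.round(s['tool_pos'],4),s['gripper_width'],s['contact_force'])
for t in('basket_tab','bail_top','basket'):print(t,[(np.round(d['at'],4).tolist(),round(d['p'],2)) for d in place_of('side',t)][:2])
cv2.imwrite('pics/h3.png',cv2.resize(f['color'][95:215,250:390,::-1],(700,600),interpolation=2))
E
```

```text
10.6 [0.6062 0.212  0.1943] 0.40091963920130075 [-0.01963016  0.02754294 -0.06200956]
basket_tab [([0.6083, 0.2121, 0.2052], 0.82)]
bail_top [([0.6098, 0.215, 0.178], 0.87)]
basket [([0.6072, 0.2129, 0.0559], 0.84), ([0.3254, 0.2762, -0.0009], 0.74)]
```

View pics/h3.png

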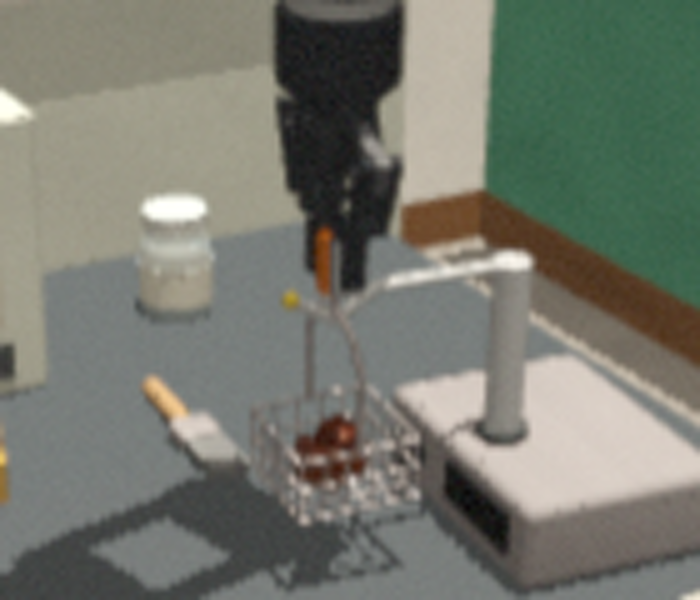

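The basket hangs on the hook with the tab at (325,260) free between the open fingers and the ore in it at (335,450). Next I rise.

>>> jog_arm(motion="45 0 0 -0.01 0 0 0; 45 0 0 -0.04 0 0 0; 45 0 0 -0.1 0 0 0; 45 0 0 -0.17 0 0 0; 45 0 0 -0.22 0 0 0")

```text
time: 11.38
tool_pos: [0.6068, 0.2121, 0.308]
tool_rot: [0.002, 0.058, 0.998, 0.001]
contact_force: [0.5, 0.2, 0.3]
gripper_width: 0.452
grasp_force: 0.0
```

```bash
python3 - <<'E'
from h import *
from plant import *
f=grab_frame('side');s=state()
print(s['time'],np.round(s['tool_pos'],4),s['gripper_width'])
for t in('bail_top','flap_bar','flap_hinge','band_mid','pointer_tip'):print(t,[(np.round(d['at'],4).tolist(),round(d['p'],2)) for d in place_of('side',t)][:3])
print(move(s,[.5135,-.158,.2],1.335))
E
```

```text
11.425 [0.608  0.2124 0.3121] 0.4518949836710778
bail_top [([0.6096, 0.2148, 0.1779], 0.61)]
flap_bar [([0.5116, -0.1563, 0.0748], 0.73)]
flap_hinge [([0.472, -0.3356, 0.0679], 0.68)]
band_mid [([0.6008, -0.2615, 0.1807], 0.63), ([0.4727, -0.3348, 0.0718], 0.32)]
pointer_tip [([0.613, -0.2113, 0.066], 0.82), ([0.5123, -0.1549, 0.0763], 0.67)]
(array([ 0.104, -0.758,  0.221]), array([0.002, 0.006, 0.08 ]))
```

>>> jog_arm(motion="45 0.005 -0.05 0 0 0 0.005; 45 0.02 -0.15 0 0 0 0.02; 45 0.035 -0.27 0.02 0 0 0.03; 45 0.05 -0.39 0.05 0 0 0.04; 45 0.07 -0.51 0.09 0 0 0.06")

```text
time: 12.3
tool_pos: [0.5409, -0.0386, 0.2587]
tool_rot: [-0.0, 0.104, 0.995, -0.0]
contact_force: [1.2, -0.6, -0.2]
gripper_width: 0.451
grasp_force: 0.0
```

>>> jog_arm(motion="45 0.015 -0.1 0.03 0 0 0.01; 45 0.03 -0.2 0.07 0 0 0.02; 45 0.035 -0.235 0.11 0 0 0.02; 45 0.035 -0.248 0.13 0 0 0.02; 45 0.035 -0.248 0.13 0 0 0.02")

```text
time: 12.92
tool_pos: [0.4995, -0.1531, 0.1935]
tool_rot: [-0.001, 0.118, 0.993, 0.001]
contact_force: [-0.5, 0.2, 0.1]
gripper_width: 0.446
grasp_force: 0.0
```

```bash
python3 - <<'E'
from h import *
from plant import *
f=grab_frame('side');s=state()
print(s['time'],np.round(s['tool_pos'],4),s['gripper_width'])
A={}
for t in('flap_bar','flap_hinge','band_mid','pointer_tip','bail_top','hook_seat'):print(t,[(np.round(d['at'],4).tolist(),round(d['p'],2)) for d in place_of('side',t)][:3])
print(move(s,[.513,-.157,.2],1.335),move(s,[.513,-.157,.052],1.335))
# bar from depth: dark, z .05-.09, near bar
for c in('side','top'):
    g=dict(np.load(f'/tmp/{c}.npz'));P=cloud(g);im=g['color'].astype(int)
    m=(abs(P[...,0]-.513)<.075)&(abs(P[...,1]+.157)<.03)&(P[...,2]>.06)&(P[...,2]<.09)&(im.max(-1)<70)
    q=P[m];vx,vy,x0,y0=cv2.fitLine(q[:,:2].astype(np.float32),cv2.DIST_HUBER,0,.001,.001).ravel()
    r=cv2.minAreaRect(q[:,:2].astype(np.float32)*1000);print(c,len(q),np.arctan2(vy,vx),q.mean(0).round(4),r)
E
```

```text
12.975 [ 0.5002 -0.153   0.1946] 0.4459148535716207
flap_bar [([0.5107, -0.1572, 0.0762], 0.68), ([0.6084, 0.2145, 0.0547], 0.36)]
flap_hinge [([0.4712, -0.3369, 0.0692], 0.74)]
band_mid [([0.6058, -0.2616, 0.1831], 0.67)]
pointer_tip [([0.6153, -0.2112, 0.0684], 0.69)]
bail_top [([0.6073, 0.2153, 0.1771], 0.65)]
hook_seat [([0.6082, 0.2118, 0.1781], 0.71)]
(array([-0.027, -0.002, -0.011]), array([ 0.   , -0.   ,  0.001])) (array([-0.027, -0.002,  0.285]), array([ 0.   , -0.   ,  0.001]))
side 147 -0.2234692 [ 0.5102 -0.1629  0.0724] ((512.5970458984375, -162.9940185546875), (8.034722328186035, 109.11439514160156), 75.78885650634766)
top 116 -0.23131102 [ 0.5125 -0.1583  0.0737] ((512.2154541015625, -158.73150634765625), (10.194587707519531, 126.29381561279297), 76.70891571044922)
```

>>> jog_arm(motion="45 -0.02 -0.003 0 0 0 0; 45 -0.026 -0.004 0.04 0 0 0; 45 -0.026 -0.004 0.1 0 0 0; 45 -0.026 -0.004 0.16 0 0 0; 45 -0.026 -0.004 0.19 0 0 0")

```text
time: 13.9
tool_pos: [0.5105, -0.1579, 0.0962]
tool_rot: [-0.002, 0.118, 0.993, 0.001]
contact_force: [-0.1, 0.5, 0.3]
gripper_width: 0.449
grasp_force: 0.0
```

```bash
python3 - <<'E'
from h import *
from plant import *
f=grab_frame('side');s=state()
print(s['time'],np.round(s['tool_pos'],4),s['gripper_width'],s['contact_force'])
print(move(s,[.5125,-.158,.053],1.335))
cv2.imwrite('pics/f1.png',cv2.resize(f['color'][190:350,300:460,::-1],(600,600),interpolation=2))
E
```

```text
13.95 [ 0.5098 -0.1577  0.095 ] 0.44338711971180705 [-1.28684268  0.7518254  -0.55739212]
(array([-0.006,  0.001,  0.084]), array([ 0.001, -0.004, -0.   ]))
```

View pics/f1.png

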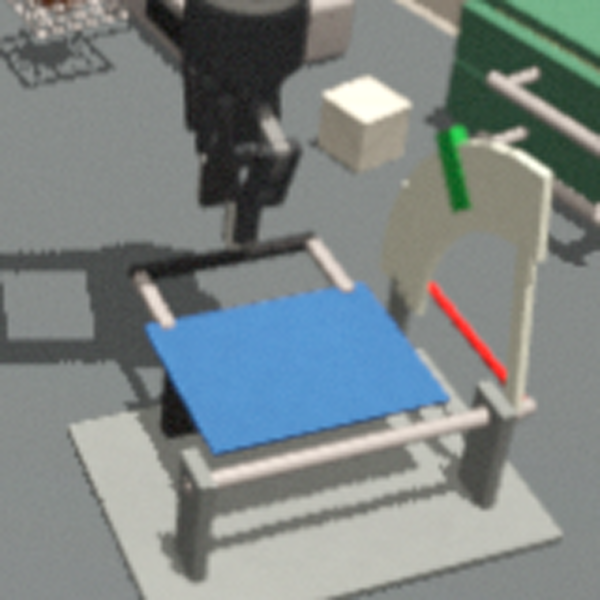

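The gripper is just above the black bar (225,258), with its fingers on either side. The red pointer (430,285) and the green band (455,165) are both visible. Next I descend.

>>> jog_arm(motion="45 -0.004 0.001 0.02 0 0 0; 45 -0.005 0.001 0.05 0 0 0; 45 -0.005 0.001 0.075 0 0 0; 45 -0.005 0.001 0.083 0 0 0; 45 -0.005 0.001 0.083 0 0 0")

```text
time: 14.58
tool_pos: [0.5145, -0.1587, 0.0579]
tool_rot: [-0.0, 0.118, 0.993, 0.0]
contact_force: [0.4, 0.2, -0.1]
gripper_width: 0.452
grasp_force: 0.0
```

>>> jog_arm(motion="20 0 0 0 0 0 0; 10 0 0 0 0 0 0; 0 0 0 0 0 0 0; 0 0 0 0 0 0 0; 0 0 0 0 0 0 0")

```text
time: 15.2
tool_pos: [0.515, -0.1593, 0.059]
tool_rot: [0.0, 0.118, 0.993, -0.0]
contact_force: [-1.7, -2.8, 5.0]
gripper_width: 0.11
grasp_force: 58.9
```

```bash
cat > arc.py <<'E'
from h import *
from plant import *
s=state();print(s['time'],np.round(s['tool_pos'],4),s['gripper_width'],s['grasp_force'],np.round(s['contact_force'],1),np.round(s['ft_torque'],2))
R=tool(s);z=R.as_matrix()[:,2];g=s['tool_pos']-.019*z
hin=np.array([.471,-.3365,.07]);u=np.array([.2325,.9726,0])
v=g-hin;r=np.hypot(v@u,v[2]);th=np.arctan2(v[2],v@u);print('r',r,'th',th)
import sys
for t in map(float,sys.argv[1:]):
    d=.18*(np.cos(t)*u+np.sin(t)*np.array([0,0,1]))+hin  # keep offset along the bar
    d=d-g;x=np.array([u[1],-u[0],0]);d=d-(d@x)*x
    print(t,(R.inv().apply(d)/.5).round(3))
E
python3 arc.py 0.1 0.2 0.3 0.4 0.5
```

```text
15.2 [ 0.515  -0.1593  0.059 ] 0.10953491847531922 58.86670768260956 [-1.7 -2.8  5. ] [-0.34  0.33  0.12]
r 0.1828091843312383 th 0.04377928590195492
0.1 [-0.    -0.007 -0.02 ]
0.2 [-0.    -0.012 -0.056]
0.3 [-0.    -0.021 -0.09 ]
0.4 [-0.    -0.034 -0.124]
0.5 [-0.    -0.049 -0.157]
```

The width reads 9 mm, a bit narrow for a 12 mm bar, so the grip is probably high on it. I reopen, go lower and close again.

>>> jog_arm(motion="35 0 0 0 0 0 0; 35 0 0 0.004 0 0 0; 35 0 0 0.012 0 0 0; 35 0 0.001 0.018 0 0 0; 35 0 0.001 0.018 0 0 0")

```text
time: 15.82
tool_pos: [0.5144, -0.158, 0.0486]
tool_rot: [-0.001, 0.118, 0.993, 0.0]
contact_force: [-0.1, -0.0, 0.3]
gripper_width: 0.349
grasp_force: 0.0
```

>>> jog_arm(motion="20 0 0 0 0 0 0; 10 0 0 0 0 0 0; 0 0 0 0 0 0 0; 0 0 0 0 0 0 0; 0 0 0 0 0 0 0")

```text
time: 16.45
tool_pos: [0.5146, -0.1592, 0.0494]
tool_rot: [-0.0, 0.118, 0.993, -0.001]
contact_force: [-2.1, -5.5, 0.1]
gripper_width: 0.12
grasp_force: 58.4
```

```bash
python3 arc.py 0.1 0.2 0.3 0.4 0.5
```

```text
16.45 [ 0.5146 -0.1592  0.0494] 0.11984329424612283 58.418399691581726 [-2.1 -5.5  0.1] [-0.8   0.31  0.09]
r 0.18265662009229355 th -0.008658897115293157
0.1 [-0.    -0.007 -0.039]
0.2 [-0.    -0.013 -0.075]
0.3 [-0.    -0.022 -0.11 ]
0.4 [-0.    -0.034 -0.143]
0.5 [-0.    -0.05  -0.176]
```

>>> jog_arm(motion="0 0 -0.002 -0.01 0 0 0; 0 0 -0.007 -0.039 0 0 0; 0 0 -0.013 -0.075 0 0 0; 0 0 -0.022 -0.11 0 0 0; 0 0 -0.034 -0.143 0 0 0")

```text
time: 17.08
tool_pos: [0.5114, -0.1729, 0.1214]
tool_rot: [0.001, 0.117, 0.993, 0.002]
contact_force: [3.8, 3.8, -2.2]
gripper_width: 0.119
grasp_force: 58.3
```

```bash
python3 arc.py 0.45 0.55 0.65 .7 0.75; python3 - <<'E'
from h import *
from plant import *
f=grab_frame('side')
for t in('flap_bar','band_mid','pointer_tip','bail_top'):print(t,[(np.round(d['at'],4).tolist(),round(d['p'],2)) for d in place_of('side',t)][:2])
E
```

```text
17.075 [ 0.5114 -0.1729  0.1214] 0.11855361571793369 58.339499831199646 [ 3.8  3.8 -2.2] [ 0.76 -0.66  0.06]
r 0.18255539885034353 th 0.3956555107727153
0.45 [-0.    -0.013 -0.016]
0.55 [-0.    -0.03  -0.048]
0.65 [-0.    -0.05  -0.077]
0.7 [-0.    -0.061 -0.091]
0.75 [-0.    -0.073 -0.105]
flap_bar [([0.5091, -0.1715, 0.1461], 0.83), ([0.7459, -0.0301, 0.0001], 0.73)]
band_mid [([0.6059, -0.2638, 0.1838], 0.5)]
pointer_tip [([0.6121, -0.2256, 0.126], 0.88)]
bail_top [([0.6067, 0.2172, 0.1785], 0.65)]
```

>>> jog_arm(motion="0 0 -0.008 -0.016 0 0 0; 0 0 -0.017 -0.034 0 0 0; 0 0 -0.026 -0.048 0 0 0; 0 0 -0.036 -0.063 0 0 0; 0 0 -0.046 -0.077 0 0 0")

```text
time: 17.95
tool_pos: [0.5066, -0.194, 0.1605]
tool_rot: [0.001, 0.117, 0.993, 0.004]
contact_force: [2.9, 9.5, 2.7]
gripper_width: 0.113
grasp_force: 58.4
```

```bash
cat > look.py <<'E'
from h import *
from plant import *
hin=np.array([.471,-.3365,.07]);u=np.array([.2325,.9726,0]);x=np.array([u[1],-u[0],0])
for c in('side','top'):
    f=grab_frame(c);P=cloud(f);im=f['color'].astype(int)
    for t in('flap_bar','band_mid','pointer_tip','hook_seat','bail_top'):
        for d in place_of(c,t)[:1]:
            v=np.array(d['at'])-hin;print(c,t,np.round(d['at'],4),round(d['p'],2),'ang',round(np.arctan2(v[2],v@u),3),'r',round(np.hypot(v[2],v@u),3))
    near=(np.abs(P-[.6,-.27,.15])<[.1,.12,.12]).all(-1)
    for n,m in(('green',near&(im[...,1]>1.7*im[...,0])&(im[...,1]>1.5*im[...,2])&(P[...,0]<.66)),('red',near&(im[...,0]>150)&(im[...,1]<90)&(im[...,2]<90))):
        vv,uu=np.where(m);
        if len(uu)<4:continue
        # intersect pixel rays with plane x=115
        K=f['intrinsics'];nn=cv2.undistortPoints(np.stack([uu,vv],-1).reshape(-1,1,2).astype(float),K,np.array([float(f['k1']),0,0,0])).reshape(-1,2)
        M=np.asarray(f['world_from_camera']);D=np.c_[nn[:,0],-nn[:,1],-np.ones(len(nn))]@M[:3,:3].T
        X=M[:3,3]+D*(((hin+.115*x-M[:3,3])@x)/(D@x))[:,None]-hin
        a=np.arctan2(X[:,2],X@u);r=np.hypot(X[:,2],X@u);k=abs(r-.135)<.015 if n=='green' else abs(r-.125)<.028
        print(c,n,len(a),'ang mean',a[k].mean().round(3),np.percentile(a[k],[3,97]).round(3),'r',r.min().round(3),r.max().round(3))
    np.savez(f'/tmp/{c}.npz',**f)
E
python3 arc.py .65 .7 .75 .8 .85; python3 look.py
```

```text
17.95 [ 0.5066 -0.194   0.1605] 0.11334888090413926 58.35144817829132 [2.9 9.5 2.7] [ 1.94 -0.58  0.07]
r 0.18304561652022053 th 0.6412876592848356
0.65 [-0.    -0.007  0.001]
0.7 [-0.    -0.018 -0.013]
0.75 [-0.    -0.03  -0.027]
0.8 [-0.    -0.042 -0.04 ]
0.85 [-0.    -0.055 -0.052]
side flap_bar [ 0.5013 -0.1941  0.1848] 0.92 ang 0.668 r 0.185
side band_mid [ 0.607  -0.2617  0.1823] 0.64 ang 0.822 r 0.153
side pointer_tip [0.6112 0.2131 0.055 ] 0.41 ang -0.026 r 0.567
side hook_seat [0.6083 0.213  0.1774] 0.74 ang 0.187 r 0.576
side bail_top [0.6072 0.2153 0.1786] 0.84 ang 0.189 r 0.579
side green 105 ang mean 0.652 [0.577 0.723] r 0.124 0.172
side red 77 ang mean 0.607 [0.56  0.653] r 0.038 0.108
top flap_bar [ 0.5088 -0.1929  0.1771] 0.64 ang 0.625 r 0.183
top pointer_tip [0.6094 0.2116 0.0563] 0.22 ang -0.024 r 0.565
top bail_top [0.6048 0.2153 0.1761] 0.9 ang 0.185 r 0.578
```

```bash
cat > ang.py <<'E'
from h import *
hin=np.array([.471,-.3365,.07]);u=np.array([.2325,.9726,0]);x=np.array([u[1],-u[0],0])
def rep(f,c):
    P=cloud(f);im=f['color'].astype(int);V=P-hin;X=V@x;Y=V@u;Z=V[...,2];a=np.arctan2(Z,Y);r=np.hypot(Y,Z)
    for n,m in(('green',(im[...,1]>1.6*im[...,0])&(im[...,1]>1.5*im[...,2])),('red',(im[...,0]>130)&(im[...,1]<90)&(im[...,2]<90)),('blue',(im[...,2]>130)&(im[...,0]<80)),('white',(im.min(-1)>120))):
        m=m&(abs(X-(0 if n=='blue' else .108))<(.08 if n=='blue' else .03))&(r>.02)&(r<.18)&(a>-.3)&(Z>-.03)
        if m.sum()<3:continue
        print(c,n,m.sum(),'x',np.median(X[m]).round(3),'ang',np.median(a[m]).round(3),np.percentile(a[m],[5,95]).round(3),'r',np.percentile(r[m],[2,50,98]).round(3))
        if n=='green':
            for lo in(.1,.12,.135,.15):
                k=m&(r>lo)&(r<lo+.015)
                if k.sum():print('   r>',lo,k.sum(),a[k].min().round(3),np.median(a[k]).round(3),a[k].max().round(3),'x',np.median(X[k]).round(3))
        if n=='blue':
            A=np.c_[Y[m],np.ones(m.sum())];s=np.linalg.lstsq(A,Z[m],rcond=None)[0];print('   slope ang',np.arctan(s[0]).round(3),'z at hinge',s[1].round(4))
if __name__=='__main__':
    for c in('side','top'):rep(dict(np.load(f'/tmp/{c}.npz')),c)
    f=dict(np.load('/tmp/side.npz'));g=dict(np.load('/tmp/top.npz'))
    cv2.imwrite('pics/b1.png',np.hstack([cv2.resize(f['color'][210:310,370:470,::-1],(400,400),interpolation=2),cv2.resize(g['color'][140:220,380:460,::-1],(400,400),interpolation=2)]))
E
python3 ang.py
```

```text
side green 112 x 0.1 ang 0.865 [0.788 0.91 ] r [0.122 0.146 0.167]
   r> 0.12 31 0.788 0.864 0.92 x 0.1
   r> 0.135 32 0.78 0.86 0.912 x 0.1
   r> 0.15 39 0.766 0.87 0.957 x 0.101
side red 78 x 0.113 ang 0.643 [0.588 0.677] r [0.039 0.071 0.105]
side blue 126 x -0.036 ang 0.647 [0.597 0.705] r [0.021 0.063 0.129]
   slope ang 0.641 z at hinge 0.0004
side white 396 x 0.103 ang 1.389 [0.255 1.496] r [0.023 0.114 0.159]
top blue 251 x -0.023 ang 0.648 [0.618 0.678] r [0.062 0.095 0.129]
   slope ang 0.647 z at hinge 0.0001
top white 53 x 0.105 ang 1.235 [0.992 1.445] r [0.153 0.157 0.161]
```

View pics/b1.png

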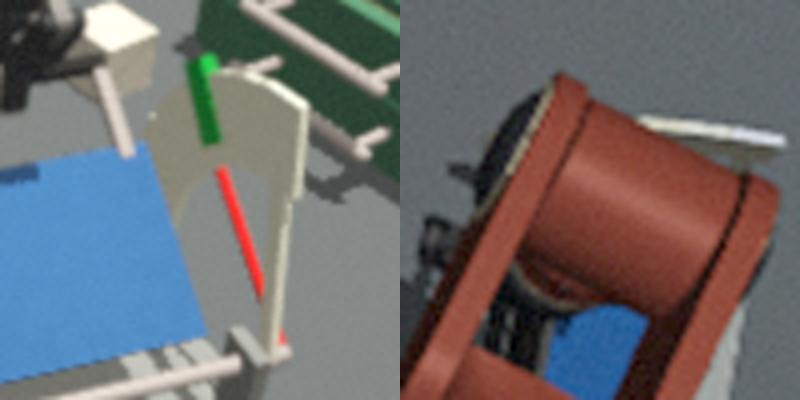

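The flap stands at 0.643 rad by panel depth, pointer and kinematics. The band is centred at about 0.845, and in the left crop the pointer (222,170) is still short of the green strip (205,100). I raise by 0.2 rad.

>>> jog_arm(motion="0 0 -0.006 -0.012 0 0 0; 0 0 -0.018 -0.026 0 0 0; 0 0 -0.03 -0.04 0 0 0; 0 0 -0.041 -0.051 0 0 0; 0 0 -0.046 -0.055 0 0 0")

```text
time: 19.18
tool_pos: [0.5011, -0.2177, 0.1882]
tool_rot: [0.001, 0.117, 0.993, 0.002]
contact_force: [2.7, 6.9, 2.5]
gripper_width: 0.117
grasp_force: 58.7
```

```bash
python3 look.py | grep -v top; python3 arc.py .845 .86; python3 ang.py
```

```text
side flap_bar [ 0.4977 -0.2155  0.2111] 0.86 ang 0.85 r 0.188
side band_mid [ 0.6019 -0.2615  0.1826] 0.66 ang 0.828 r 0.153
side pointer_tip [ 0.494  -0.2293  0.0005] 0.64 ang -0.565 r 0.13
side hook_seat [0.6062 0.21   0.1807] 0.75 ang 0.194 r 0.574
side green 106 ang mean 0.652 [0.577 0.723] r 0.124 0.171
side red 66 ang mean 0.803 [0.76  0.851] r 0.044 0.104
19.775 [ 0.5011 -0.2175  0.188 ] 0.1192638244897282 58.702980279922485 [3.1 6.3 2.2] [ 1.2  -0.4   0.08]
r 0.18386231455045374 th 0.840872163280335
0.845 [ 0.    -0.006  0.005]
0.86 [-0.    -0.01   0.001]
side green 111 x 0.1 ang 0.866 [0.779 0.914] r [0.122 0.146 0.167]
   r> 0.12 31 0.775 0.854 0.934 x 0.1
   r> 0.135 33 0.767 0.855 0.915 x 0.1
   r> 0.15 39 0.774 0.868 0.949 x 0.101
side red 68 x 0.113 ang 0.827 [0.773 0.86 ] r [0.044 0.073 0.103]
side blue 2712 x -0.008 ang 0.844 [0.798 0.885] r [0.023 0.071 0.125]
   slope ang 0.843 z at hinge 0.0002
side white 411 x 0.103 ang 1.388 [0.43  1.495] r [0.024 0.117 0.159]
top blue 276 x -0.024 ang 0.847 [0.815 0.882] r [0.028 0.07  0.13 ]
   slope ang 0.841 z at hinge 0.0006
top white 34 x 0.105 ang 1.309 [0.396 1.45 ] r [0.144 0.158 0.161]
```

The flap is at 0.843 rad and the band runs from about 0.775 to 0.92. I let it settle and take one last overall look.

>>> jog_arm(motion="0 0 0 0 0 0 0; 0 0 0 0 0 0 0; 0 0 0 0 0 0 0; 0 0 0 0 0 0 0; 0 0 0 0 0 0 0")

```text
time: 20.4
tool_pos: [0.5011, -0.2175, 0.188]
tool_rot: [0.001, 0.117, 0.993, 0.002]
contact_force: [1.8, 6.5, 3.7]
gripper_width: 0.117
grasp_force: 58.7
```

```bash
python3 look.py >/dev/null; python3 ang.py|grep -E 'slope|red'; python3 - <<'E'
from h import *
f=dict(np.load('/tmp/side.npz'));cv2.imwrite('pics/end.png',cv2.resize(f['color'][110:350,160:480,::-1],(800,600),interpolation=2))
E
```

```text
side red 71 x 0.113 ang 0.829 [0.782 0.862] r [0.045 0.075 0.103]
   slope ang 0.84 z at hinge 0.0002
   slope ang 0.84 z at hinge 0.0009
```

View pics/end.png

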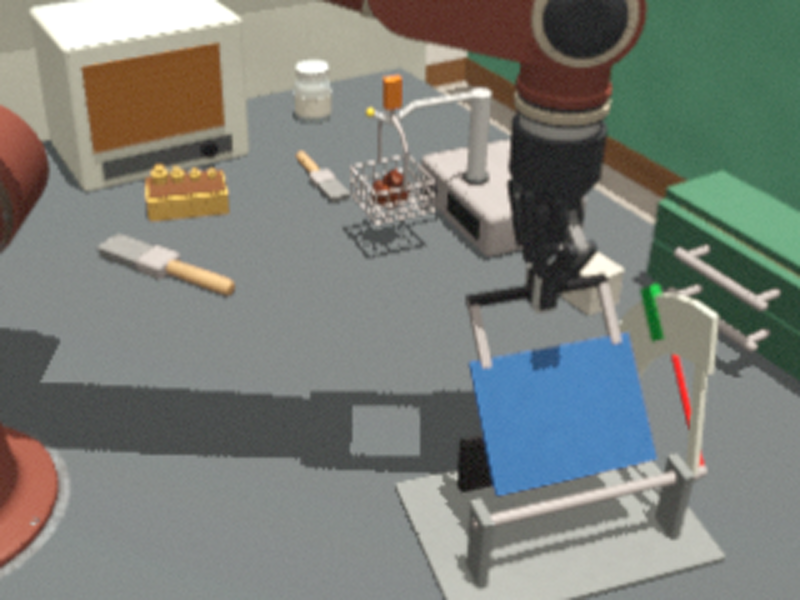

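The basket hangs calmly with the ore at (390,185). The flap bar is gripped at (545,290), and the pointer (680,370) is in line with the band (653,310). The other things have not moved.

```bash
python3 -c "
from plant import *
print(job_done())"
```

```text
the job is handed in; nothing more can be done
None
```

I handed the job in at about 20.5 s: the basket with the ore hangs freely on the hook, and the gripper holds the flap at about 0.84 rad, inside the green band (about 0.78 to 0.92 rad by my measurement). The judge's result was not shown.

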